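# Present the jar on the bench carousel

### The job

Gently turn the bench carousel by pushing sideways on its spokes with a fingertip until the cup with the small lidded jar stands right at the arrow-shaped pointer on the foot, and leave it at rest there. Push only on the spokes, not on the tray, the jar or the other things in the cups; do not lift or tip any of them, and leave the things lying on the table where they are.

Things in the scene. Friction and masses are not known exactly. Their poses are not given: they have to be found in the camera images.
- jar: The small screw-lid pot that is to be presented, the only lidded pot on the carousel: a plain round pot about 40 mm across and 34 mm high, standing upright. Loose. Origin: centre of its underside, z up; it stands on the tray at z = 0.042. In one of the four cups at the start; which cup differs from run to run.
- nozzle_wide: Hot-air nozzle, a squat round body with a narrower neck on top and a small side clamp, 30x36x32 mm, loose. Origin: centre of the underside. In one of the four cups at the start; which cup differs from run to run.
- nozzle_tall: Slimmer hot-air nozzle of the same kind, 24x30x34 mm, loose. Origin: centre of the underside. In one of the four cups at the start; which cup differs from run to run.
- braid: Small flat spool of desoldering braid, 42x38x10 mm, lying flat, loose. Origin: centre of the underside. In one of the four cups at the start; which cup differs from run to run.
- carousel_base: Fixed grey round foot, 160 mm across, up to 14 mm high, with a 48 mm thick bearing post to z = 0.033. A flat dark metal arrow-shaped pointer, 7 mm high, lies on the table and sticks out from the foot to 165 mm from the axis along its own -x (towards the robot, up to 35 degrees either way). Neither turns. Origin: on the carousel's axis at table height.
- pointer_tip (a point): Tip of the arrow-shaped pointer on the fixed foot, 165 mm from the carousel's axis, 7 mm above the table. Its direction from the hub is where the jar must be brought. The spokes pass over it.
- pickup (a point): The pick-up place, fixed: 55 mm from the carousel's axis in the direction of the pointer, at the height of the cups' floor (z = 0.042). A cup that stands exactly at the pointer has its centre here.
- hub (a point): Point on the carousel's vertical axis, 60 mm above the table, inside the dark hub cap (40 mm across, top at z = 0.062).
- carousel (a joint): Angle of the turning part about its vertical axis, 0 at the start of every run whatever its heading, positive anticlockwise seen from above; it turns freely over 6.2 rad either way. Friction of 0.15 N m plus light damping (0.05 N m s/rad) holds it where it is left: about 1.3 N at 115 mm from the axis moves it.
- tray: Round metal tray of the carousel, 168 mm across, from z = 0.034 to z = 0.042, with four round cups (inner diameter 44 mm, rim 7 mm high, 3 mm thick) at 90 degree steps, their centres 55 mm from the axis. Turns as one with the spokes. Origin: on the axis at table height; the cups lie on its own +x, +y, -x and -y. Not to be pushed on.
- spokes: Four level round steel spokes, 12 mm thick, centre line at z = 0.050, midway between the cups (45, 135, 225, 315 degrees from the tray's own x). They stick out from the tray's edge at 84 mm to a ball knob 20 mm across, 147 mm from the axis; a finger pushes sideways on this open length. Origin: on the axis at table height, axes as the tray's.
- spoke_knob (a point): Centre of the end knob of the spoke at 45 degrees from the tray's own x, 147 mm from the axis, z = 0.050; the other three knobs lie at 90 degree steps from it.
- pen: Bystander: ball pen 145 mm long, 9 mm high, lying on the table to the right of the carousel. Origin: middle of its underside.
- board: Bystander: small circuit board, 48x55x8 mm, lying on the table to the left of the carousel. Origin: middle of its underside.
- tin: Bystander: round steel tin with a push-on lid, 68 mm across, 46 mm high, standing on the table further left. Origin: middle of its underside.

How it is judged:
By the outcome, as a careful person would: the job done as asked, in the order asked, and still so for the second after the job is handed in, with the robot touching nothing.
It also fails if it takes over 58 s, if anything falls off the work surface, if the arm or the gripper's body presses on something with over 40 N, if the wrist force passes 120 N, or if a joint passes its speed limit or range.

### The arm

A 6-joint arm with a two-finger parallel gripper is mounted at the origin on a cart in front of the work surface, level with it; the furniture and walls round the work are solid. World frame = base frame: x ahead of the robot, y to its left, z up, the work surface at z = 0. Lengths are in m, angles in degrees, forces in N, time in s.
With the tool pointing down it reaches from about 0.35 to 0.8 m from the base axis. Payload 7.3 kg.
Tool frame: the origin (TCP) lies between the finger pads; the fingertips stand 17 mm ahead of it and the grasp point (between the pads) lies 2 mm behind it (ctrl.nose_length is the distance from the TCP to the fingertips, in m); z points along the fingers, y is the line along which they close (so a half turn about z gives the same grasp; the last joint's range is limited). The gripper opens to 85 mm and grips with 20 to 120 N. Pads are 22 mm wide; open, the fingers measure 114 mm over their backs; the gripper's body (76 mm by 85 mm) begins 54 mm behind the grasp point. The pads swing forward as they close: fully open they stand 13 mm farther back than shut.
Start: joints at [-79.011, 19.595, 87.324, -0, 73.075, -8.365], TCP at [0.174, -0.495, 0.248] pointing down, gripper open.
Joint ranges: [-145.02, 145.02], [-44.19, 115.74], [2.07, 154.8], [-57.11, 237.11], [16.16, 152.29], [-177.93, 177.93]. Speed limits (degrees/s): [147.25, 147.25, 180, 180, 180, 180].

### API

Orientations are given as [roll, pitch, yaw] about the fixed x, y, z axes, in that order (R = Rz(yaw) Ry(pitch) Rx(roll)).
In Python, from rig import ctrl, optics, telemetry, job_done gives the robot as it stands (ctrl), with the cameras (optics), the readings (telemetry) and the job as plain functions.
- The arm moves only by the tool inch_along, called after "Emit:" by a JSON object that holds its "fn" and its "kwargs". Schema: {"type":"object","properties":{"steps":{"type":"array","items":{"type":"object","properties":{"finger_gap":{"type":"number"},"dx":{"type":"number"},"dy":{"type":"number"},"dz":{"type":"number"},"drx":{"type":"number"},"dry":{"type":"number"},"drz":{"type":"number"}},"additionalProperties":false,"required":["finger_gap"]},"minItems":1,"maxItems":12},"clamp_n":{"type":"number"},"only":{"type":"string"},"quiet":{"type":"boolean"},"lines":{"type":"string"}},"required":["steps"],"additionalProperties":false}. steps is a list of rows, 1 to 12 of them, each an object with the fields finger_gap (the opening from 0.0 (shut) to 1.0 (fully open)), dx, dy, dz (the shift in m), drx, dry, drz (a rotation vector in degrees); a field left out counts as zero (the opening has to be given); each row shifts and turns the commanded pose from where the row before left it, along the tool's axes as they then stand; what a row does not reach is not made up. A row lasts 1/10 s, in which the tool goes at most 0.05 m and 8.59 degrees, less where a joint would pass 70% of its speed; a pose out of reach is approached as far as the arm can. The fingers move at their own pace and stop on an object; clamp_n is the grip in N (left out, the last holds). Time passes only in rows, so rows that do not move let the fingers close. The tool returns the time, the measured TCP pose, the force, the opening and the grip force at its end. only (a regular expression) keeps the lines of the reply that match it, lines (a string "A,B") keeps lines A to B, and quiet returns only ok. Input that does not fit is refused with a message, and nothing moves.
- telemetry.observe(): the state, without advancing time (a new reading comes with each control period).
- optics.grab_frame(name): name is "scene" or "top" or "wrist"; returns a dict with "image" (420x560x3 uint8, red, green, blue), "mtx" (3x3 intrinsics, pixels), "k1" (the pictures are not rectified: a ray, as slopes to the right and down, at radius r is drawn at 1 + k1 r^2 times it, then the intrinsics apply), "R" (3x3) and "t" (3): a world point X has camera coordinates R X + t; the wrist camera has in their place "mount" (4x4, takes a point from camera to tool coordinates, whose origin is the TCP and whose axes are the flange's). Camera axes: x right, y down, z forward; pixel columns grow to the right and rows downward; lengths in m; the calibration is good to about 2 mm. A picture is of the moment at which its call begins: read the wrist's pose just before it. There is no depth.
- job_done(): hands the job in; it is judged then, once.
The state is a dict: "time_s": time; "joint_pos": joint angles; "qvel": joint speeds; "joint_efforts": joint torques, N m; "ee_pos": TCP position; "tool_rot": TCP orientation; "ft_force": force on the tool from outside, world axes, zero at the start; "ft_torque": the same for the moment, N m; "opening": opening from 0.0 (shut) to 1.0 (fully open); "grip_force": force on a finger pad.
Only numpy, scipy, OpenCV 4.12 (cv2) and the standard library are available. Lean on these libraries where they do the work, as an engineer would, in place of code of your own. Each camera call takes 0.05 s, during which the arm holds its last target. There are 200 camera calls.

## Working session

There is one attempt and no reset: what is moved stays moved. The work goes in short steps, Python scripts to look and compute and a tool call to move; the robot and the scene stay as the last step left them, time stands still between calls to the robot, and variables do not carry over. Pictures are saved under pics/ and viewed, at most 10 in all, crops included, and the job is handed in when it is done.

```bash
ls; mkdir -p pics
```

Run:
```python
from rig import ctrl, optics, telemetry, job_done
import cv2
for n in("top","scene"):
    f=optics.grab_frame(n); cv2.imwrite(f"pics/{n}0.png",f["image"][:,:,::-1]); print(n,f["mtx"].tolist(),f["k1"],f["R"].tolist(),f["t"].tolist())
print(telemetry.observe())
```

```text
pics
rig.py
top [[477.47588804068096, 0.0, 281.17908837932924], [0.0, 477.47588804068096, 207.80922230058567], [0.0, 0.0, 1.0]] -0.03768342076571854 [[0.009063099356560378, -0.9998109216474695, 0.017204103710761542], [-0.9974284184217932, -0.010262041574517251, -0.07093123872683607], [0.07109437639260678, -0.016517005090524166, -0.997332832202062]] [0.07804924563226295, 0.5878602292476603, 0.9465682976078597]
scene [[400.07787903033494, 0.0, 282.8377296624018], [0.0, 400.07787903033494, 211.60161509431907], [0.0, 0.0, 1.0]] -0.11788499452218743 [[0.09392554054388025, 0.9954419168413996, -0.016534298553618508], [0.7919755689050655, -0.0847704105906527, -0.6046392939148018], [-0.6032849170093993, 0.043696312011569656, -0.7963277850392698]] [-0.1442088397871472, -0.40427378964088573, 1.2947914830943603]
{'time_s': 0.1, 'joint_pos': array([-7.90100185e+01,  1.96327262e+01,  8.73708508e+01,  8.95134836e-04,
        7.30761731e+01, -8.36746955e+00]), 'qvel': array([ 0.06517865, -0.10511564, -0.1356564 , -0.0658296 , -0.02194413,
        0.07551355]), 'joint_efforts': array([ 1.85373079e-03, -4.34447122e+01, -2.46489447e+01, -1.12795969e-04,
        4.64974641e-03,  8.83201046e-08]), 'ee_pos': array([ 0.17395802, -0.49498846,  0.24769842]), 'tool_rot': array([-1.79921223e+02, -1.24522323e-02,  1.93571813e+01]), 'ft_force': array([ 0.76650099, -0.10119296, -0.11569872]), 'ft_torque': array([-0.02757309,  0.01636781, -0.00198492]), 'grip_force': 0.0, 'opening': 0.9984997957381396}
```

View pics/top0.png

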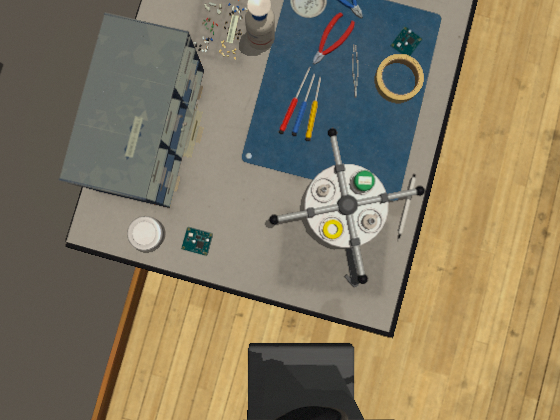

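View pics/scene0.png

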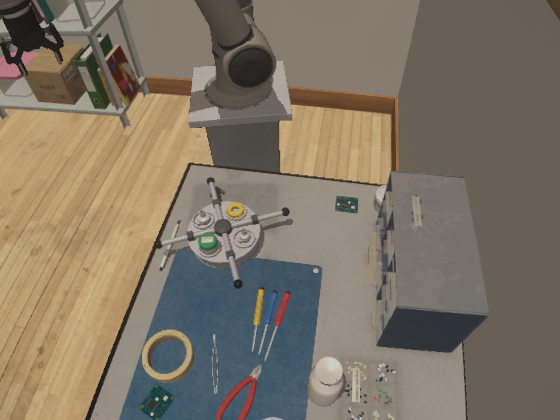

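The top view shows the hub at about (347,205), the green-lidded jar at (364,181), and knobs at (333,132), (420,190), (361,279) and (273,219). The pointer is near (352,278), partly under a knob, so I'll enlarge that area and measure.

Create h.py:
```python
import numpy as np, cv2
from rig import ctrl, optics, telemetry, job_done
def ray(f,p,z):
    k=f["k1"]; M=np.array(f["mtx"]); R=np.array(f["R"]); t=np.array(f["t"])
    d=np.array([(p[0]-M[0,2])/M[0,0],(p[1]-M[1,2])/M[1,1]]); u=d.copy()
    for _ in range(20): u=d/(1+k*(u@u))
    v=R.T@np.array([u[0],u[1],1]); c=-R.T@t
    return (c+v*(z-c[2])/v[2])[:2]
def proj(f,X):
    R=np.array(f["R"]); M=np.array(f["mtx"]); c=R@np.array(X)+f["t"]; u=c[:2]/c[2]; u=u*(1+f["k1"]*(u@u))
    return M[:2,:2]@u+M[:2,2]
def blobs(m,lo,hi):
    n,l,s,c=cv2.connectedComponentsWithStats(m.astype(np.uint8))
    return [(c[i],s[i,4]) for i in range(1,n) if lo<s[i,4]<hi]
def ang(v): return np.degrees(np.arctan2(v[1],v[0]))
```

Run:
```python
from h import *
T=optics.grab_frame("top");S=optics.grab_frame("scene")
for n,f,(x,y,w,h) in(("top",T,(260,120,175,180)),("scene",S,(150,170,145,120))):
    im=f["image"]; cr=im[y:y+h,x:x+w]
    g=cr.max(2)
    for c,a in blobs(g<45,15,600): print(n,"dark",c+[x,y],a,ray(f,c+[x,y],.05),ray(f,c+[x,y],.062))
    hsv=cv2.cvtColor(cr,cv2.COLOR_RGB2HSV)
    for c,a in blobs((hsv[...,0]>60)&(hsv[...,0]<85)&(hsv[...,1]>120),30,900): print(n,"green",c+[x,y],a,ray(f,c+[x,y],.07))
    if n=="top":
        cr=im[230:300,310:400]; a=cv2.resize(cr,None,fx=4.4,fy=4.4,interpolation=2)
    else:
        cr=im[170:240,180:270]; a=np.hstack([a,cv2.resize(cr,None,fx=4.4,fy=4.4,interpolation=2)])
cv2.imwrite("pics/c1.png",a[:,:,::-1])
```

```text
top dark [331.51020408 132.06122449] 49 [ 0.73717381 -0.01462157] [ 0.73436351 -0.01315338]
top dark [419.875      190.29166667] 48 [ 0.62262149 -0.19062231] [ 0.62128232 -0.18689383]
top dark [273.26229508 219.50819672] 61 [0.56182727 0.09952346] [0.56126886 0.09952575]
top dark [354.54356846 270.08713693] 241 [ 0.46454315 -0.06011752] [ 0.4652341  -0.05806505]
top green [363.1865285  180.76683938] 193 [ 0.6376489  -0.07375725]
scene dark [237.67346939 283.42857143] 49 [ 0.73211941 -0.01602961] [ 0.73837439 -0.01490629]
scene green [206.57352941 244.38235294] 68 [ 0.64369062 -0.07779886]Traceback (most recent call last):
  File "<stdin>", line 12, in <module>
    return _nx.concatenate(arrs, 0, dtype=dtype, casting=casting)
           ~~~~~~~~~~~~~~~^^^^^^^^^^^^^^^^^^^^^^^^^^^^^^^^^^^^^^^
ValueError: all the input arrays must have same number of dimensions, but the array at index 0 has 1 dimension(s) and the array at index 1 has 3 dimension(s)
```

Run:
```python
from h import *
T=cv2.imread("pics/top0.png");S=cv2.imread("pics/scene0.png")
o=[cv2.resize(i[y:y+70,x:x+90],None,fx=4.4,fy=4.4,interpolation=2) for i,x,y in((T,310,230),(S,180,170))]
cv2.imwrite("pics/c1.png",np.hstack(o))
```

```text
(no output)
```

View pics/c1.png

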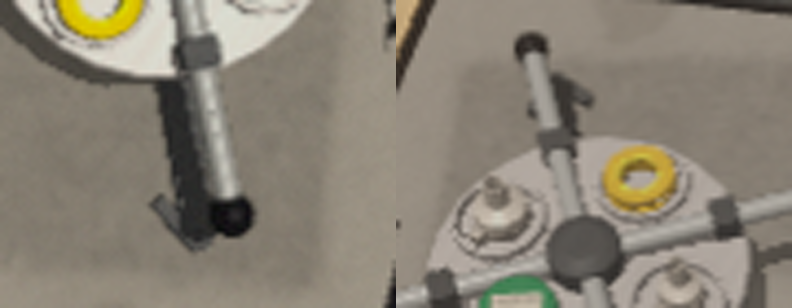

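The crop shows the pointer's left barb at about (344.5,275) and its tip near (354,287), half covered by the near knob. That puts the pointer at roughly -170° and the jar at -32°, so I need about 138° clockwise. I'll shut the gripper and go behind the near spoke.

Run:
```python
from h import *
T=optics.grab_frame("top")
hub=(ray(T,(419.9,190.3),.05)+ray(T,(273.3,219.5),.05)+ray(T,(331.5,132),.05)+ray(T,(362.5,279),.05))/4
t=ray(T,(354.3,286.8),.007); print(hub,t-hub,np.linalg.norm(t-hub),ang(t-hub),ang(ray(T,(363.2,180.8),.076)-hub),ang(ray(T,(362.5,279),.05)-hub),ctrl.nose_length)
```

```text
[ 0.59227344 -0.04538307] [-0.16408957 -0.02158576] 0.16550327319350697 -172.50584776786027 -31.476194642539305 -168.18149640543456 0.017
```

Emit:
{"fn": "inch_along", "kwargs": {"steps": [{"finger_gap":0,"dx":0.036,"dy":-0.0226},{"finger_gap":0,"dx":0.036,"dy":-0.0226},{"finger_gap":0,"dx":0.036,"dy":-0.0226},{"finger_gap":0,"dx":0.036,"dy":-0.0226},{"finger_gap":0,"dx":0.036,"dy":-0.0226},{"finger_gap":0,"dx":0.036,"dy":-0.0226},{"finger_gap":0,"dx":0.036,"dy":-0.0226},{"finger_gap":0,"dx":0.036,"dy":-0.0226},{"finger_gap":0,"dx":0.036,"dy":-0.0226},{"finger_gap":0,"dx":0.036,"dy":-0.0226},{"finger_gap":0,"dx":0.036,"dy":-0.0226},{"finger_gap":0,"dx":0.036,"dy":-0.0226}], "clamp_n": 40}}

```text
time_s: 1.45
ee_pos: [0.4926, -0.0947, 0.2483]
tool_rot: [180.0, -0.0, 19.4]
ft_force: [-0.3, -1.0, 0.2]
opening: -0.002
grip_force: 0.0
```

Emit:
{"fn": "inch_along", "kwargs": {"steps": [{"finger_gap":0,"drz":-8.2},{"finger_gap":0,"drz":-8.2},{"finger_gap":0,"drz":-8.2},{"finger_gap":0,"drz":-8.2},{"finger_gap":0,"drz":-8.2},{"finger_gap":0,"drz":-8.2},{"finger_gap":0,"drz":-8.2},{"finger_gap":0,"drz":-8.2},{"finger_gap":0,"drz":-8.2},{"finger_gap":0,"drz":-8.2},{"finger_gap":0,"drz":-8.2},{"finger_gap":0,"drz":-8.2}]}}

```text
time_s: 2.65
ee_pos: [0.4916, -0.0963, 0.2482]
tool_rot: [-180.0, -0.0, 118.1]
ft_force: [-0.4, -0.8, -0.2]
opening: 0.0
grip_force: 0.0
```

Emit:
{"fn": "inch_along", "kwargs": {"steps": [{"finger_gap":0,"dz":0.0335},{"finger_gap":0,"dz":0.0335},{"finger_gap":0,"dz":0.0335},{"finger_gap":0,"dz":0.0335},{"finger_gap":0,"dz":0.0335},{"finger_gap":0,"dz":0.0335},{"finger_gap":0}]}}

```text
time_s: 3.35
ee_pos: [0.489, -0.0954, 0.0437]
tool_rot: [-179.7, -0.4, 117.7]
ft_force: [-0.4, -0.2, 1.0]
opening: 0.001
grip_force: 0.0
```

Emit:
{"fn": "inch_along", "kwargs": {"steps": [{"finger_gap":0,"dx":0.0059,"dy":0.0003,"drz":3},{"finger_gap":0,"dx":0.0059,"dy":0.0003,"drz":3},{"finger_gap":0,"dx":0.0059,"dy":0.0003,"drz":3},{"finger_gap":0,"dx":0.0059,"dy":0.0003,"drz":3},{"finger_gap":0,"dx":0.0059,"dy":0.0003,"drz":3},{"finger_gap":0,"dx":0.0059,"dy":0.0003,"drz":3},{"finger_gap":0,"dx":0.0059,"dy":0.0003,"drz":3},{"finger_gap":0,"dx":0.0059,"dy":0.0003,"drz":3},{"finger_gap":0,"dx":0.0059,"dy":0.0003,"drz":3},{"finger_gap":0,"dx":0.0059,"dy":0.0003,"drz":3},{"finger_gap":0,"dx":0.0059,"dy":0.0003,"drz":3},{"finger_gap":0,"dx":0.0059,"dy":0.0003,"drz":3}]}}

```text
time_s: 4.55
ee_pos: [0.4822, -0.0274, 0.0489]
tool_rot: [179.9, 0.0, 81.6]
ft_force: [-1.3, -1.6, -0.3]
opening: -0.001
grip_force: 0.8
```

Run:
```python
from h import *
hub=np.array([.5923,-.0454]); p=telemetry.observe()["ee_pos"][:2]-hub; print(ang(p),np.linalg.norm(p))
f=optics.grab_frame("top"); cv2.imwrite("pics/t2.png",cv2.resize(f["image"][100:320,220:460,::-1],None,fx=2.7,fy=2.7,interpolation=2))
```

```text
170.72669548852193 0.1116032559768391
```

View pics/t2.png

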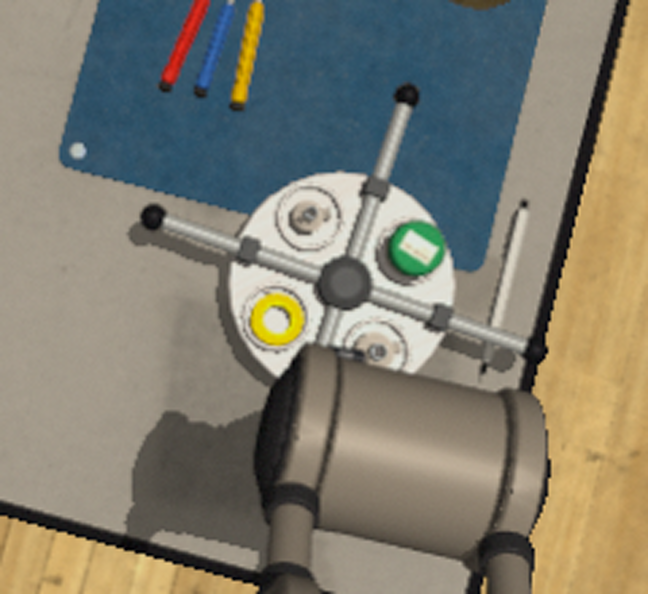

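The tray has turned clockwise by about 30°. The jar now shows at crop (417,247), and nothing else has been disturbed. I'll continue the arc.

Emit:
{"fn": "inch_along", "kwargs": {"steps": [{"finger_gap":0,"dx":0.0059,"dy":0.0003,"drz":3},{"finger_gap":0,"dx":0.0059,"dy":0.0003,"drz":3},{"finger_gap":0,"dx":0.0059,"dy":0.0003,"drz":3},{"finger_gap":0,"dx":0.0059,"dy":0.0003,"drz":3},{"finger_gap":0,"dx":0.0059,"dy":0.0003,"drz":3},{"finger_gap":0,"dx":0.0059,"dy":0.0003,"drz":3},{"finger_gap":0,"dx":0.0059,"dy":0.0003,"drz":3},{"finger_gap":0,"dx":0.0059,"dy":0.0003,"drz":3},{"finger_gap":0,"dx":0.0059,"dy":0.0003,"drz":3},{"finger_gap":0,"dx":0.0059,"dy":0.0003,"drz":3},{"finger_gap":0,"dx":0.0059,"dy":0.0003,"drz":3},{"finger_gap":0,"dx":0.0059,"dy":0.0003,"drz":3}]}}

```text
time_s: 5.8
ee_pos: [0.5148, 0.0342, 0.0489]
tool_rot: [179.9, -0.0, 45.7]
ft_force: [0.1, -2.9, -0.2]
opening: -0.001
grip_force: 0.8
```

```bash
python3 -c '
from h import *
p=telemetry.observe()["ee_pos"][:2]-[.5923,-.0454]; print(ang(p),np.linalg.norm(p))'
```

```text
134.24156485623072 0.1111208400551499
```

Emit:
{"fn": "inch_along", "kwargs": {"steps": [{"finger_gap":0,"dx":0.0059,"dy":0.0003,"drz":3},{"finger_gap":0,"dx":0.0059,"dy":0.0003,"drz":3},{"finger_gap":0,"dx":0.0059,"dy":0.0003,"drz":3},{"finger_gap":0,"dx":0.0059,"dy":0.0003,"drz":3},{"finger_gap":0,"dx":0.0059,"dy":0.0003,"drz":3},{"finger_gap":0,"dx":0.0059,"dy":0.0003,"drz":3},{"finger_gap":0,"dx":0.0059,"dy":0.0003,"drz":3},{"finger_gap":0,"dx":0.0059,"dy":0.0003,"drz":3},{"finger_gap":0,"dx":0.0059,"dy":0.0003,"drz":3},{"finger_gap":0,"dx":0.0059,"dy":0.0003,"drz":3},{"finger_gap":0}]}}

```text
time_s: 6.9
ee_pos: [0.566, 0.063, 0.0487]
tool_rot: [180.0, -0.1, 15.8]
ft_force: [-0.2, 0.2, 0.2]
opening: -0.002
grip_force: 0.0
```

Run:
```python
from h import *
hub=np.array([.5923,-.0454]); o=telemetry.observe(); p=o["ee_pos"][:2]-hub; print(ang(p),np.linalg.norm(p),o["joint_pos"],o["ft_force"])
```

```text
103.64078834362576 0.11154181742856203 [-1.35631690e+00  3.70527347e+01  9.33987655e+01 -6.35217901e-03
  4.94238690e+01  7.28675937e+01] [-0.22012097  0.23196446  0.17428927]
```

Emit:
{"fn": "inch_along", "kwargs": {"steps": [{"finger_gap":0,"dx":0.0059,"dy":0.0003,"drz":3},{"finger_gap":0,"dx":0.0059,"dy":0.0003,"drz":3},{"finger_gap":0,"dx":0.0059,"dy":0.0003,"drz":3},{"finger_gap":0,"dx":0.0059,"dy":0.0003,"drz":3},{"finger_gap":0,"dx":0.0059,"dy":0.0003,"drz":3},{"finger_gap":0,"dx":0.0059,"dy":0.0003,"drz":3},{"finger_gap":0,"dx":0.0059,"dy":0.0003,"drz":3},{"finger_gap":0,"dx":0.0059,"dy":0.0003,"drz":3},{"finger_gap":0,"dx":0.0059,"dy":0.0003,"drz":3},{"finger_gap":0,"dx":0.0059,"dy":0.0003,"drz":3},{"finger_gap":0,"dx":0.0059,"dy":0.0003,"drz":3},{"finger_gap":0}]}}

```text
time_s: 8.1
ee_pos: [0.6294, 0.0604, 0.0482]
tool_rot: [-180.0, -0.1, -17.2]
ft_force: [0.5, -0.7, 0.6]
opening: 0.001
grip_force: 0.0
```

Run:
```python
from h import *
hub=np.array([.5923,-.0454]); p=telemetry.observe()["ee_pos"][:2]-hub; print(ang(p),np.linalg.norm(p))
f=optics.grab_frame("top"); g=optics.grab_frame("scene")
cv2.imwrite("pics/t3.png",np.hstack([cv2.resize(f["image"][120:300,260:440,::-1],None,fx=2.2,fy=2.2,interpolation=2),cv2.resize(g["image"][160:300,140:280,::-1],(396,396),interpolation=2)]))
```

```text
70.6534466618754 0.11208400213740699
```

View pics/t3.png

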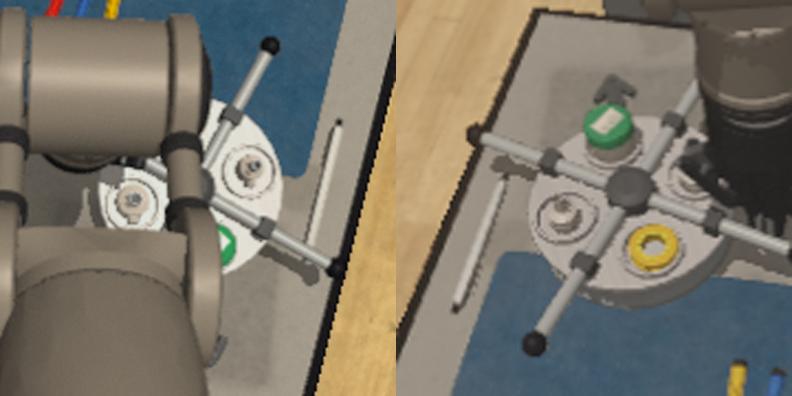

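The right half, from the scene camera, shows the jar just short of the arrow. The left half, from the top camera, is blocked by the arm. I'll push 6° more, back off, lift clear and measure without the arm in view.

Emit:
{"fn": "inch_along", "kwargs": {"steps": [{"finger_gap":0,"dx":0.0059,"dy":0.0003,"drz":3},{"finger_gap":0,"dx":0.0059,"dy":0.0003,"drz":3},{"finger_gap":0},{"finger_gap":0,"dx":-0.01},{"finger_gap":0,"dx":-0.01},{"finger_gap":0,"dz":-0.04},{"finger_gap":0,"dz":-0.05},{"finger_gap":0,"dz":-0.05},{"finger_gap":0,"dx":-0.0437,"dy":-0.0177},{"finger_gap":0,"dx":-0.0437,"dy":-0.0177},{"finger_gap":0,"dx":-0.0437,"dy":-0.0177},{"finger_gap":0}]}}

```text
time_s: 9.4
ee_pos: [0.5168, 0.1685, 0.1875]
tool_rot: [180.0, 0.2, -22.9]
ft_force: [-0.4, -0.9, 0.5]
opening: -0.001
grip_force: 0.0
```

Run:
```python
from h import *
f=optics.grab_frame("top"); g=optics.grab_frame("scene"); np.savez("t4.npz",f=f["image"],g=g["image"])
for n,F,(x,y,w,h) in(("top",f,(260,120,175,180)),("scene",g,(150,170,145,120))):
    cr=F["image"][y:y+h,x:x+w]
    for c,a in blobs(cr.max(2)<45,15,600): print(n,c+[x,y],a,ray(F,c+[x,y],.05))
cv2.imwrite("pics/t4.png",np.hstack([cv2.resize(f["image"][120:310,260:450,::-1],(400,400),interpolation=2),cv2.resize(f["image"][240:300,325:385,::-1],(400,400),interpolation=2)]))
```

```text
top [389.14 144.16] 50 [ 0.7144054  -0.12992252]
top [285.44642857 161.73214286] 56 [0.67635001 0.07661826]
top [268.3761194  232.02686567] 335 [0.5372457  0.10882223]
top [303.73770492 266.29508197] 61 [0.47118802 0.03924149]
top [269.84745763 276.08474576] 59 [0.4517263  0.10504266]
scene [279.82142857 255.53571429] 28 [0.67490674 0.07556299]
scene [182.94594595 278.75675676] 37 [ 0.71062166 -0.12945034]
```

View pics/t4.png

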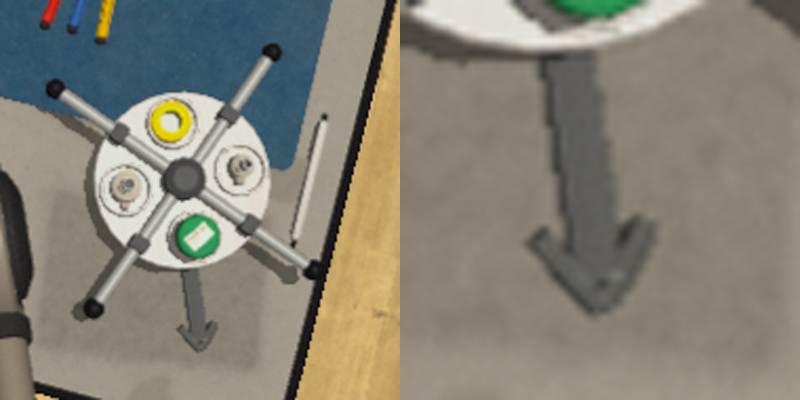

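The top view is now clear. The arrow tip is at full-image (354.5,286.6), its shaft starts at about (350,248), and the jar is nearly in line with it. Next I'll compute the remaining angle.

Run:
```python
from h import *
f=optics.grab_frame("top"); im=f["image"]
# 4th knob: dark blob near (408.7,247.8)
cr=im[238:258,398:420]; print("k4",[(c+[398,238],a) for c,a in blobs(cr.max(2)<45,5,300)])
k=[ray(f,p,.05) for p in((389.14,144.16),(285.45,161.73),(303.74,266.3),(408.4,247.8))]
h1=(k[0]+k[2])/2;h2=(k[1]+k[3])/2; hub=(h1+h2)/2; print(h1,h2,[ (round(ang(x-hub),2),round(np.linalg.norm(x-hub),4)) for x in k])
# arrow axis: shaft centroid per row
g=cv2.cvtColor(im,cv2.COLOR_RGB2GRAY).astype(int)
pts=[]
for r in range(249,272):
    row=g[r,338:368]; bg=np.median(row); w=np.clip(bg-10-row,0,None)
    if w.sum()>20:
        x=338+(w*np.arange(30)).sum()/w.sum(); pts.append(ray(f,(x,r),.007))
pts=np.array(pts); v=np.linalg.svd(pts-pts.mean(0))[2][0]; v*=-np.sign(v[0])
print("shaft",len(pts),"dir",ang(v),"from hub",ang(pts.mean(0)-hub)); 
for p in((354.4,286.5),(354.9,287)): t=ray(f,p,.007)-hub; print("tip",np.linalg.norm(t),ang(t))
hsv=cv2.cvtColor(im,cv2.COLOR_RGB2HSV)
m=((hsv[...,0]>55)&(hsv[...,0]<90)&(hsv[...,1]>90)); m[:215]=0;m[255:]=0;m[:,:330]=0;m[:,375:]=0
c,_=cv2.minEnclosingCircle(np.argwhere(m)[:,::-1].astype(np.float32)); j=ray(f,c,.074)-hub; print("jar",c,_,np.linalg.norm(j),ang(j))
```

```text
k4 [(array([411.71641791, 247.64179104]), np.int32(134))]
[ 0.59279196 -0.04534278] [ 0.59254523 -0.0449653 ] [(np.float64(-34.85), np.float64(0.1483)), (np.float64(55.5), np.float64(0.1478)), (np.float64(145.21), np.float64(0.1479)), (np.float64(-124.66), np.float64(0.1476))]
shaft 23 dir -171.05396194400439 from hub -172.6514916399206
tip 0.1653492677005417 -172.34722362985886
tip 0.1664850120059032 -172.04418502218041
jar (353.41339111328125, 232.1496124267578) 10.247636795043945 0.05534734393136746 -170.90689970740888
```

Cup at -169.7°, jar at -170.9° and pointer at -172.4°, with the measured radii (148, 165 and 55 mm) matching the given sizes. About 2.4° of clockwise turn remains, so I'll retrace the path to behind the spoke.

Emit:
{"fn": "inch_along", "kwargs": {"steps": [{"finger_gap":0,"dx":0.0437,"dy":0.0177},{"finger_gap":0,"dx":0.0437,"dy":0.0177},{"finger_gap":0,"dx":0.0437,"dy":0.0177},{"finger_gap":0},{"finger_gap":0,"dz":0.05},{"finger_gap":0,"dz":0.05},{"finger_gap":0,"dz":0.04},{"finger_gap":0},{"finger_gap":0,"dx":0.005},{"finger_gap":0,"dx":0.005},{"finger_gap":0},{"finger_gap":0}]}}

```text
time_s: 10.75
ee_pos: [0.6319, 0.0601, 0.0493]
tool_rot: [-179.9, -0.2, -23.3]
ft_force: [-0.1, -0.4, -0.7]
opening: -0.002
grip_force: 0.0
```

Run:
```python
from h import *
hub=np.array([.5927,-.0452]); o=telemetry.observe(); p=o["ee_pos"][:2]-hub; psi=np.radians(o["tool_rot"][2]); print(ang(p),np.linalg.norm(p))
a=np.radians(55.3); n=np.array([-np.sin(a),np.cos(a)]); print("perp dist to spoke line",p@n, "goal", )
a=np.radians(55.3-2.4); n=np.array([-np.sin(a),np.cos(a)]); print("dist to goal line",p@n, "heading vs normal",ang(-n)-np.degrees(psi))
```

```text
69.5868314018492 0.11239493005647043
perp dist to spoke line 0.02773640408870828 goal
dist to goal line 0.03227312188681489 heading vs normal -13.845978015871285
```

Emit:
{"fn": "inch_along", "kwargs": {"steps": [{"finger_gap":0,"dx":0.005},{"finger_gap":0,"dx":0.005},{"finger_gap":0,"dx":0.0024,"dy":0.0001,"drz":1.2},{"finger_gap":0,"dx":0.0024,"dy":0.0001,"drz":1.2},{"finger_gap":0},{"finger_gap":0,"dx":-0.01},{"finger_gap":0,"dx":-0.01},{"finger_gap":0,"dz":-0.04},{"finger_gap":0,"dz":-0.05},{"finger_gap":0,"dz":-0.05},{"finger_gap":0}]}}

```text
time_s: 11.85
ee_pos: [0.6289, 0.0634, 0.1955]
tool_rot: [-179.7, -0.7, -25.6]
ft_force: [0.6, -0.3, 0.2]
opening: -0.003
grip_force: 0.0
```

Emit:
{"fn": "inch_along", "kwargs": {"steps": [{"finger_gap":0,"dx":-0.0437,"dy":-0.0177},{"finger_gap":0,"dx":-0.0437,"dy":-0.0177},{"finger_gap":0,"dx":-0.0437,"dy":-0.0177},{"finger_gap":0},{"finger_gap":0}]}}

```text
time_s: 12.35
ee_pos: [0.5298, 0.1684, 0.1872]
tool_rot: [180.0, -0.0, -25.5]
ft_force: [-0.2, -1.1, -0.1]
opening: 0.002
grip_force: 0.0
```

Create m.py:
```python
from h import *
f=optics.grab_frame("top"); im=f["image"]; hub=np.array([.5926,-.0452])
cr=im[110:300,260:430]
for c,a in blobs(cr.max(2)<45,30,80):
    x=ray(f,c+[260,110],.05)-hub; r=np.linalg.norm(x)
    if .14<r<.155: print("knob",c+[260,110],r,ang(x),ang(x)%90)
hsv=cv2.cvtColor(im,cv2.COLOR_RGB2HSV)
m=((hsv[...,0]>55)&(hsv[...,0]<90)&(hsv[...,1]>90)); m[:215]=0;m[255:]=0;m[:,:330]=0;m[:,375:]=0
c,_=cv2.minEnclosingCircle(np.argwhere(m)[:,::-1].astype(np.float32)); j=ray(f,c,.074)-hub; print("jar",c,_,np.linalg.norm(j),ang(j))
cv2.imwrite("pics/t5.png",cv2.resize(im[120:310,260:450,::-1],(570,570),interpolation=2))
```

```bash
python3 m.py
```

```text
knob [391.44 146.08] 0.14798195576911746 -37.12176145992009 52.87823854007991
knob [287.26 159.28] 0.14783257788087753 53.133719249608994 53.133719249608994
knob [301.         264.55737705] 0.14835242200332174 142.74759716426672 52.74759716426672
jar (352.25, 232.25) 10.277502059936523 0.055174974880681765 -173.2687901786544
```

View pics/t5.png

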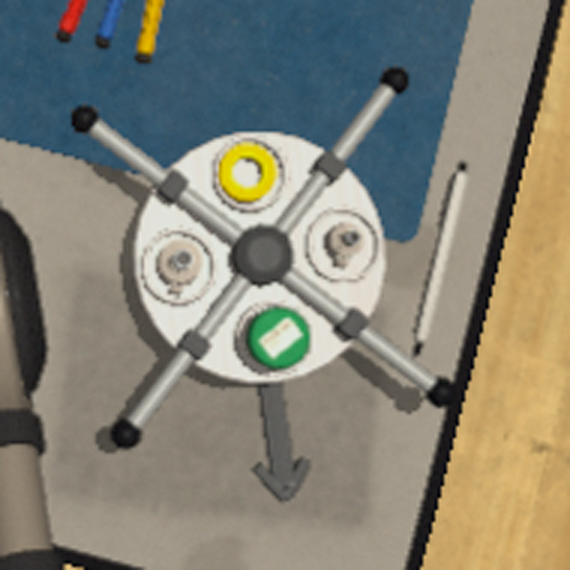

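The cup is at -172.1° and the pointer at -172.4°. In the picture the jar (crop 278,338) lines up with the arrow (tip 287,500). Everything is still upright, and the arm is clear.

```bash
python3 -c '
from rig import ctrl, optics, telemetry, job_done
print(job_done())'
```

```text
the job is handed in; nothing more can be done
None
```

The job is handed in: the jar's cup rests within about half a degree of the pointer, pushed there only by the spokes, and the robot is clear of everything after about 12 s of the 58 s allowed.

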